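# Try the jaw chest's lid, free its latch if caught, and hold it open

## Robot

A 6-joint arm with a two-finger parallel gripper is mounted at the origin on a cart in front of the work surface, level with it; the furniture and walls round the work are solid. World frame = base frame: x ahead of the robot, y to its left, z up, the work surface at z = 0. Lengths are in m, angles in rad, forces in N, time in s.
With the tool pointing down it reaches from about 0.35 to 0.975 m from the base axis. Payload 4.9 kg.
Tool frame: the origin (TCP) lies on the front face of the gripper's body, between the roots of the fingers; the fingertips stand ctrl.tip_extent ahead of it and the grasp point (between the pads) lies 54 mm ahead of it (ctrl.tip_extent is the distance from the TCP to the fingertips, in m); z points along the fingers, y is the line along which they close (so a half turn about z gives the same grasp; the last joint's range is limited). The gripper opens to 85 mm and grips with 20 to 120 N. Pads are 22 mm wide; open, the fingers measure 114 mm over their backs; the gripper's body (76 mm by 85 mm) begins 54 mm behind the grasp point. The pads swing forward as they close: fully open they stand 13 mm farther back than shut.
Start: joints at [-1.292, 0.053, 1.613, -0, 1.476, -0.119], TCP at [0.242, -0.576, 0.304] pointing down, gripper open.
Joint ranges: [-3.01, 3.01], [-1.01, 2.22], [0.06, 2.58], [-1.02, 4.17], [0.09, 2.62], [-3.14, 3.14]. Speed limits (rad/s): [2.57, 2.57, 3.14, 3.14, 3.14, 3.14].

## Interface

Orientations are given as a rotation vector (axis times angle).
In Python, from station import ctrl gives the robot as it stands.
- The arm moves only by the tool apply_moves, never from a script. Its argument "rows" is one flat list of numbers, 6 for each row, row after row: the shift along the tool's x, y, z normalised to -1 to 1, where 1 is 0.6 m, then the turn, a rotation vector about the tool's x, y, z normalised to -1 to 1, where 1 is 90 degrees. A call has 1 to 20 rows; each row is the pose to reach, as a shift and turn from the pose commanded when the call began, along the tool's axes at that moment; what a row does not reach only later rows make up. A row lasts 1/10 s, in which the tool goes at most 50 mm and 8.59 degrees, less where a joint would pass 70% of its speed; a pose out of reach is approached as far as the arm can. A call with a number of a shift or a turn outside -1 to 1 is refused whole. A call with a gripper value outside its range is refused whole. "grip" is the opening, from 0 (shut) to 1 (fully open), set as the call begins (left out, the last holds). The fingers move at their own pace and stop on an object; "grip_force" is the grip in N (left out, the last holds). Time passes only in rows, so rows that repeat a pose let the fingers close. It gives the time, the measured TCP pose, the force, the opening and the grip force at its end, in the units of the state.
- ctrl.get_obs(): the state, without advancing time (a new reading comes with each control period).
- ctrl.get_image(name): name is "scene" or "top"; returns (picture, depth): 420x560x3 uint8, blue, green, red; 420x560 float32, m along the optical axis (not along the pixel's ray), 0 where there is no reading.
- ctrl.camera_model(name): a dict with "mtx" (3x3 intrinsics, pixels), "R" (3x3) and "t" (3): a world point X has camera coordinates R X + t. Camera axes: x right, y down, z forward; pixel columns grow to the right and rows downward; lengths in m; the calibration is good to about 2 mm. A picture is of the moment at which its call begins. camera_model takes no time and is no camera call.
- ctrl.finish_job(): hands the job in; it is judged then, once.
The state is a dict: "t": time; "q": joint angles; "dq": joint speeds; "effort": joint torques, N m; "tool_pos": TCP position; "tool_rot": TCP orientation; "contact_force": force on the tool from outside, world axes, zero at the start; "wrist_torque": the same for the moment, N m; "opening": finger opening in m; "grip_force": force on a finger pad.
Only numpy, scipy, OpenCV 4.12 (cv2) and the standard library are available. Lean on these libraries where they do the work, as an engineer would, in place of code of your own. Each camera call takes 0.05 s, during which the arm holds its last target. There are 200 camera calls.

## Task

I need both hands inside the grey jaw chest. Clear the turned tumbler off its lid by nesting it upright into the two already nested on the bench; then, before touching the T-handle latch, tug the lid up by its pull bar to learn whether it is caught - if it is, turn the T-handle fully anticlockwise to release it. Raise the lid by the pull bar to about halfway to upright or more and finish still holding it there, because it has no stay and falls shut; don't force a caught lid, and leave everything else on the bench where it is.

Things in the scene. Friction and masses are not known exactly. Their poses are not given: they have to be found in the camera images.
- jaw_chest: Grey sheet-steel chest bolted to the bench, 190 mm deep (own x) by 280 mm wide (own y) by 95 mm high. Origin: centre of its underside on the bench; its front faces own -x. The lid covers the top from own y -60 to +140 mm; the other 78 mm at the right-hand end (own -y) is a fixed panel that carries the latch. Lid and panel tops are level, 95 mm above the bench.
- chest_lid (a joint): Opening angle of the lid, rad: 0 shut, 1.57 upright. It is hinged along the chest's far edge (axis along own y, at own x +98.5 mm, z +90.5 mm), weighs 0.54 kg with its fittings and falls shut when let go. When the hidden catch holds it, it still has play: it lifts about 0.02 rad (4 mm at the pull bar) and then stops firmly; over 45 N at the bar (80 N on the catch) is forcing it.
- bar_mid (a point): Middle of the lid's bare steel pull bar, on its axis: a round bar 10 mm thick, 110 mm long along y, on two arms that hold it 45 mm ahead of the lid's front edge (room for a finger behind it), 90.5 mm above the bench, 238.5 mm from the hinge axis. Lid shut, it lies at own (-140, +40, 90.5) mm of the chest. Axes as the lid's: y along the bar.
- latch (a joint): Angle of the black T-handle, rad, growing anticlockwise seen from above. At 0 its grip lies along the chest's y, fully caught; the stop at 1.4 is fully released. Stiff (0.06 N m), it stays where it is left, often part-turned: its hidden cam lets go of the lid somewhere on the way, so only a tug tells. Axis upright, at own (-45, -95) mm of the chest.
- handle_end (a point): A point on the T-handle's grip, 26 mm from its axis (towards own +y of the chest at angle 0), 126 mm above the bench: the mid-height of the grip. The grip is 56 mm long, 14 mm wide and 20 mm high; its top is 136 mm above the bench.
- tumbler_a: Lowest of three alike turned light-wood tumblers, standing on the bench. Each is 80 mm high, 60 mm wide at the rim and 38 mm at the foot, straight-tapered, wall 2 mm, inner floor 26 mm above the underside, 0.09 kg (up to a third more or less). Origin: centre of its underside.
- tumbler_b: Second tumbler, nested in tumbler_a: its origin is 26 mm above tumbler_a's, its rim 106 mm above the bench.
- tumbler_c: Third tumbler, alone, upright on the chest's lid (underside 95 mm above the bench). Nested home in tumbler_b its origin is 26 mm above tumbler_b's, so 26 mm of it stands out; sideways play about 1 mm.
- wax_tin: Bystander: round dark red wax tin near the front, 81 mm across, 36 mm high.
- turned_cup: Bystander: turned wooden goblet with a waisted foot, 72 mm wide, 79 mm high; not one of the tumblers.
- sanding_block: Bystander: sanding block 64x105x29 mm.
- tape_roll: Bystander: roll of masking tape left of the chest, 100 mm across, 25 mm high.
- tape_measure: Bystander: tape measure 33x79x62 mm.

How it is judged:
On the way, in this order (a step that is already met when the one before it is completed fails the run):
1. the third tumbler is nested home, upright, in the two on the bench and let go (horizontal distance between tumbler_c and tumbler_b below 0.005 m and z of tumbler_c in the frame of tumbler_b between 0.02 and 0.031 m and z of tumbler_b in the frame of tumbler_a below 0.031 m and height (world z) of tumbler_a below 0.006 m and angle between tumbler_a's own z axis and vertical below 0.08 rad and angle between tumbler_c's own z axis and vertical below 0.1 rad and contact force between the fingers and tumbler_c below 0.1 N), for 0.2 s.
2. the lid has been tugged up by its pull bar (at least through its play) with the T-handle still where it stood (value of joint chest_lid above 0.009 rad and contact force between the fingers and pull_bar above 0.5 N and distance of handle_end from where it was at the start of the episode below 0.004 m), for 0.1 s.
3. the lid is raised by its pull bar at least 0.7 rad (value of joint chest_lid above 0.7 rad and contact force between the fingers and pull_bar above 0.5 N), for 0.2 s.
At the end, for the whole second after the job is handed in: The lid stands still at 0.7 rad (40 degrees) or more, held by the fingers on the pull bar; the three tumblers stand upright on the bench in one nested stack, each centred within 5 mm and home within 5 mm of its seat, at rest (all of step 3 and velocity of joint chest_lid between -0.1 and 0.1 rad/s and horizontal distance between tumbler_c and tumbler_b below 0.005 m and horizontal distance between tumbler_b and tumbler_a below 0.005 m and z of tumbler_c in the frame of tumbler_b between 0.02 and 0.031 m and z of tumbler_b in the frame of tumbler_a below 0.031 m and height (world z) of tumbler_a below 0.006 m and angle between tumbler_a's own z axis and vertical below 0.08 rad and angle between tumbler_c's own z axis and vertical below 0.1 rad and linear speed of tumbler_c below 0.03 m/s); the arm keeps its last pose, push and grip.
It fails at once if the caught lid is forced: more than 80 N between keeper and cam (contact force between lid_keeper and latch_cam above 80 N).
It fails at once if the tumbler is dropped or knocked on its side (angle between tumbler_c's own z axis and vertical above 0.6 rad).
It fails at once if a bystander is pushed more than 30 mm, or the stack more than 50 mm (distance of any of wax_tin, turned_cup, sanding_block, tape_roll, tape_measure from where it was at the start of the episode above 0.03 m or distance of tumbler_a from where it was at the start of the episode above 0.05 m).
It also fails if it takes over 72 s, if anything falls off the work surface, if the arm or the gripper's body presses on something with over 40 N, if the wrist force passes 120 N, or if a joint passes its speed limit or range.

## Working session

There is one attempt and no reset: what is moved stays moved. The work goes in short steps, Python scripts to look and compute and a tool call to move; the robot and the scene stay as the last step left them, time stands still between calls to the robot, and variables do not carry over. Pictures are saved under pics/ and viewed, at most 11 in all, crops included, and the job is handed in when it is done.

Besides the shell and the picture viewer there is one more tool, called after "Call:" as name(argument=value, ...) on one line, values as JSON. apply_moves: Moves the arm, as the interface text tells. Its arguments: {"type":"object","properties":{"rows":{"type":"array","items":{"type":"number"}},"grip":{"type":"number"},"grip_force":{"type":"number"}},"required":["rows"]}

```bash
mkdir -p pics
python3 - <<'E'
from station import ctrl
import cv2,numpy as np
for n in("scene","top"):
    im,d=ctrl.get_image(n); cv2.imwrite(f"pics/{n}0.png",im); np.save(f"{n}_d.npy",d)
    m=ctrl.camera_model(n); R=np.array(m["R"]);print(n,np.round(m["mtx"],1).tolist(),"C",(-R.T@np.array(m["t"])).round(3),R.round(3).tolist())
print(ctrl.get_obs(),ctrl.tip_extent)
E
```

```text
scene [[383.1, 0.0, 283.5], [0.0, 383.1, 209.5], [0.0, 0.0, 1.0]] C [-0.076  0.845  0.707] [[-0.827, -0.562, -0.022], [-0.257, 0.413, -0.874], [0.501, -0.717, -0.485]]
top [[537.3, 0.0, 288.7], [0.0, 537.3, 211.5], [0.0, 0.0, 1.0]] C [ 0.309 -0.068  1.58 ] [[-0.022, -1.0, 0.005], [-0.99, 0.021, -0.143], [0.142, -0.008, -0.99]]
{'t': 0.1, 'q': array([-1.29204367e+00,  5.33220038e-02,  1.61410938e+00,  7.33112372e-06,
        1.47597464e+00, -1.18998758e-01]), 'dq': array([-8.36420744e-04, -1.19686071e-03, -5.40956917e-03,  1.84409665e-04,
       -5.06484880e-06, -5.94244193e-04]), 'effort': array([-3.00475676e-05, -3.94904137e+01, -3.71361136e+01, -1.59868187e-04,
        3.89423658e-03,  1.60485513e-05]), 'tool_pos': array([ 0.2419816 , -0.57581542,  0.30279477]), 'tool_rot': array([-3.07789741e+00, -6.20317740e-01,  2.15731738e-04]), 'contact_force': array([-0.56827598,  0.32364737, -0.12968787]), 'wrist_torque': array([ 0.04108302, -0.02086583, -0.02041236]), 'grip_force': 0.0, 'opening': 0.08559245559472795} 0.0726
```

View pics/scene0.png

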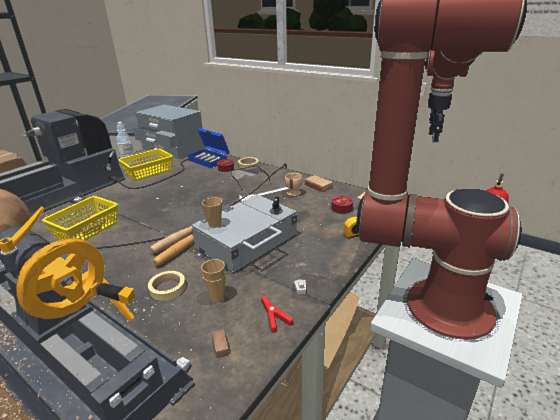

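View pics/top0.png

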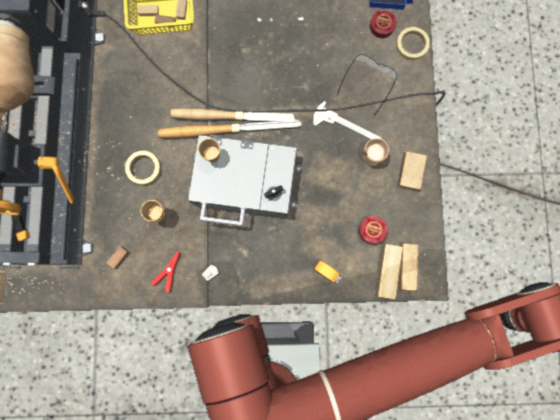

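Top view: the chest is at about (243,178), tumbler C on the lid at (209,150), the stack at (152,211), the pull bar around (222,219) and the T-handle at (275,192), part-turned. I'll zoom in to measure.

```bash
cat > h.py <<'E'
import numpy as np,cv2
from station import ctrl
from scipy.spatial.transform import Rotation as Ro
def cam(n):
    m=ctrl.camera_model(n);return np.array(m["mtx"]),np.array(m["R"]),np.array(m["t"])
def ray(n,u,v,z):
    K,R,t=cam(n);C=-R.T@t;d=R.T@np.linalg.inv(K)@np.array([u,v,1.]);return C+d*(z-C[2])/d[2]
def proj(n,X):
    K,R,t=cam(n);p=K@(R@np.array(X)+t);return p[:2]/p[2]
def cloud(n,d):
    K,R,t=cam(n);v,u=np.indices(d.shape);r=np.stack([(u-K[0,2])/K[0,0]*d,(v-K[1,2])/K[1,1]*d,d],-1)
    return (r-t)@R
E
python3 - <<'E'
from h import *
im=cv2.imread("pics/top0.png");c=im[125:240,125:310]
cv2.imwrite("pics/topz.png",cv2.resize(c,None,fx=4.3,fy=4.3,interpolation=cv2.INTER_CUBIC))
P=cloud("top",np.load("top_d.npy"))
for nm,(x0,y0,x1,y1) in dict(chest=(175,130,305,230),stack=(130,195,172,230),c=(192,130,228,165)).items():
    q=P[y0:y1,x0:x1].reshape(-1,3); print(nm,"zpct",np.percentile(q[:,2],[1,10,50,90,99]).round(3))
# lid/panel top: depth within 4mm of z=.095
z=P[...,2];m=((abs(z-.095)<.006)*255).astype(np.uint8);m[:, :170]=0;m[:,310:]=0;m[:120]=0;m[235:]=0
m=cv2.morphologyEx(m,cv2.MORPH_OPEN,np.ones((9,9)))
cs,_=cv2.findContours(m,0,1);k=max(cs,key=cv2.contourArea)
q=np.array([ray("top",*p[0],.095)[:2] for p in k],np.float32);print("chest rect",cv2.minAreaRect(q),cv2.boxPoints(cv2.minAreaRect(q)).round(4).tolist())
# rims
for nm,(x0,y0,x1,y1),zr in(("stack",(130,195,172,230),.106),("c",(192,130,228,168),.175)):
    m=np.zeros(z.shape,np.uint8);m[y0:y1,x0:x1]=(abs(z[y0:y1,x0:x1]-zr)<.008)*255
    pts=np.argwhere(m)[:,::-1].astype(np.float32)
    if len(pts)>5:
        w=np.array([ray("top",*p,zr)[:2] for p in pts],np.float32);print(nm,len(w),cv2.minEnclosingCircle(w),w.mean(0))
m=((z>.115)*255).astype(np.uint8);
w=P[178:210,255:300].reshape(-1,3);w=w[(w[:,2]>.12)&(w[:,2]<.15)]
print("handle",len(w),w.mean(0),cv2.fitLine(w[:,:2].astype(np.float32),cv2.DIST_L2,0,.01,.01).ravel())
E
```

```text
chest zpct [-0.006 -0.002  0.091  0.1    0.171]
stack zpct [-0.006 -0.003  0.003  0.085  0.111]
c zpct [-0.003  0.004  0.097  0.16   0.179]
chest rect ((0.7097830772399902, 0.09646876901388168), (0.022722281515598297, 0.026595093309879303), 89.62350463867188) [[0.696399986743927, 0.0851999968290329], [0.7229999899864197, 0.08500000089406967], [0.7232000231742859, 0.10769999772310257], [0.6966000199317932, 0.10790000110864639]]
stack 85 ((0.5324735641479492, 0.3010988235473633), 0.030311083421111107) [0.53410983 0.30616808]
c 89 ((0.685743510723114, 0.1322755366563797), 0.03004569560289383) [0.69107735 0.13246927]
handle 119 [ 0.57320804 -0.03844881  0.13430698] [ 0.4416352  -0.8971947   0.57320803 -0.03844881]
```

View pics/topz.png

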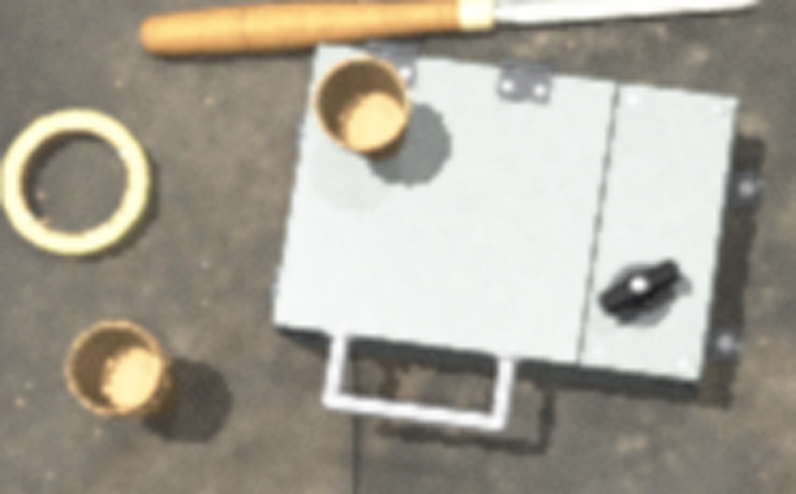

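Zoomed: lid corners are at about (320,45), (738,98), (698,380) and (275,325); bar ends at (328,402) and (505,427); handle centre (640,287); tumbler C's rim centre (364,106); stack rim centre (117,368).

Run:
```python
from h import *
f=lambda a,b,z:ray("top",125+(a+.5)/4.3-.5,125+(b+.5)/4.3-.5,z)[:2]
z=.095
bl,br,fr,fl=[f(*p,z) for p in((320,45),(738,98),(698,380),(275,325))]
print("corners",bl,br,fr,fl)
for a,b in((br,bl),(fr,fl)): print("yaw from y-edge",np.arctan2(-(b-a)[0],(b-a)[1]),np.linalg.norm(b-a))
for a,b in((fl,bl),(fr,br)): print("yaw from x-edge",np.arctan2((b-a)[1],(b-a)[0]),np.linalg.norm(b-a))
c=(bl+br+fr+fl)/4
a,b=f(328,402,.0955),f(505,427,.0955);print("bar",a,b,(a+b)/2,np.arctan2(-(a-b)[0],(a-b)[1]))
h0,h1=f(605,308,.136),f(682,268,.136);print("handle",h0,h1,f(640,287,.136))
for y in(-.14,-.13,-.12,-.11,-.1,-.09):print(y,end=" ")
yaw=np.mean([np.arctan2(-(b-a)[0],(b-a)[1]) for a,b in((br,bl),(fr,fl))]+[np.arctan2((b-a)[1],(b-a)[0]) for a,b in((fl,bl),(fr,br))])
R=np.array([[np.cos(yaw),-np.sin(yaw)],[np.sin(yaw),np.cos(yaw)]])
print("\nyaw",yaw,"centre",c,"bar pred",c+R@[-.14,.04],"handle pred",c+R@[-.045,-.095],"c in chest",R.T@(np.array([.6857,.1323])-c))
print("handle angle",np.arctan2(*(h0-h1)[::-1])-np.pi/2-yaw)
print("c",f(364,106,.175),"stack",f(117,368,.106))
# fine rim circle check from mask by saturation, both views
for n in("scene",):
    im=cv2.imread("pics/scene0.png")
    for X,zt in(((.6857,.1323),.175),((.5325,.3011),.106)):
        print(proj(n,(*X,zt)))
    x=im[180:310,180:310];cv2.imwrite("pics/scz.png",cv2.resize(x,None,fx=4.6,fy=4.6,interpolation=cv2.INTER_CUBIC))
```

```text
corners [0.74767746 0.17013516] [ 0.7057901  -0.10577814] [ 0.51824508 -0.07522832] [0.56033894 0.19912305]
yaw from y-edge -0.15066306511804506 0.2790747259616758
yaw from y-edge -0.15224323585894245 0.27756182828994086
yaw from x-edge -0.15351785958338068 0.1895679851340042
yaw from x-edge -0.16147505592684153 0.19001691385561276
bar [0.50898546 0.16455551] [0.49019402 0.05021478] [0.49958974 0.10738514] -0.16288983026680934
handle [ 0.55981154 -0.01710168] [ 0.58454468 -0.06643162] [ 0.57285373 -0.03952489]
-0.14 -0.13 -0.12 -0.11 -0.1 -0.09 
yaw -0.15447480412180242 centre [0.6330129  0.04706294] bar pred [0.5008344 0.1081272] handle pred [ 0.57393192 -0.03988209] c in chest [0.03894506 0.0923286 ]
handle angle 0.619227333314174
c [0.68416648 0.12983082] stack [0.53259957 0.29863184]
[211.37002019 201.37135244]
[212.29487416 265.77004821]
```

View pics/scz.png

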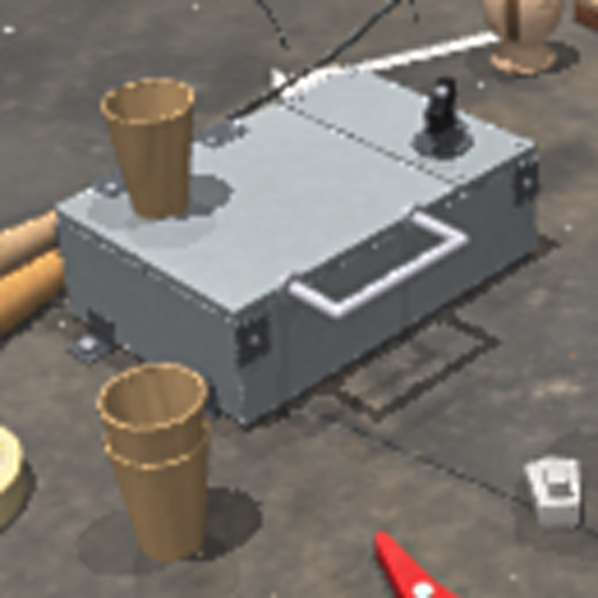

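```bash
cat >> h.py <<'E'
def rel(p,ang,o=None,tilt=None):
    "row for TCP target p, tool down with tool-y at heading ang"
    o=o or ctrl.get_obs();R0=Ro.from_rotvec(o["tool_rot"])
    y=np.array([np.cos(ang),np.sin(ang),0]);z=np.array([0,0,-1.]);R1=Ro.from_matrix(np.stack([np.cross(y,z),y,z],1))
    return np.r_[R0.inv().apply(np.array(p)-o["tool_pos"])/.6,(R0.inv()*R1).as_rotvec()/(np.pi/2)].round(4)
E
python3 - <<'E'
from h import *
print(rel((.685,.1308,.32),-.1545),rel((.685,.1308,.2275),-.1545))
E
```

```text
[ 1.1369e+00 -7.9980e-01 -2.7000e-02 -1.0000e-03 -7.0000e-04 -6.4840e-01] [ 1.1369e+00 -7.9950e-01  1.2720e-01 -1.0000e-03 -7.0000e-04 -6.4840e-01]
```

Call:
apply_moves(rows=[0.7,-0.5,-0.03,0,0,-0.4,0.7,-0.5,-0.03,0,0,-0.4,0.7,-0.5,-0.03,0,0,-0.4,0.7,-0.5,-0.03,0,0,-0.4,0.7,-0.5,-0.03,0,0,-0.4,0.7,-0.5,-0.03,0,0,-0.4,0.7,-0.5,-0.03,0,0,-0.4,0.7,-0.5,-0.03,0,0,-0.4,0.7,-0.5,-0.03,0,0,-0.4,0.7,-0.5,-0.03,0,0,-0.4,0.7,-0.5,-0.03,0,0,-0.4,0.7,-0.5,-0.03,0,0,-0.4], grip=1)

```text
t: 1.3
tool_pos: [0.5138, -0.1347, 0.3214]
tool_rot: [-2.733, -1.547, 0.0]
contact_force: [-0.6, 0.3, -0.3]
opening: 0.0853
grip_force: 0.0
```

Run:
```python
from h import *
print(rel((.685,.1308,.32),-.1545),rel((.685,.1308,.2275),-.1545))
```

```text
[ 5.262e-01  1.700e-02  2.500e-03 -5.000e-04 -2.000e-04 -2.457e-01] [ 5.262e-01  1.710e-02  1.567e-01 -5.000e-04 -2.000e-04 -2.457e-01]
```

Call:
apply_moves(rows=[0.5262,0.017,0.0025,0,0,-0.2457,0.5262,0.017,0.0025,0,0,-0.2457,0.5262,0.017,0.0025,0,0,-0.2457,0.5262,0.017,0.0025,0,0,-0.2457,0.5262,0.017,0.0025,0,0,-0.2457,0.5262,0.017,0.0025,0,0,-0.2457,0.5262,0.017,0.0025,0,0,-0.2457,0.5262,0.017,0.0025,0,0,-0.2457,0.5262,0.017,0.0025,0,0,-0.2457,0.5262,0.017,0.0025,0,0,-0.2457,0.5262,0.017,0.0025,0,0,-0.2457])

```text
t: 2.4
tool_pos: [0.685, 0.1261, 0.3208]
tool_rot: [2.392, 2.036, -0.0]
contact_force: [0.2, -0.2, -0.5]
opening: 0.0851
grip_force: 0.0
```

Run:
```python
from h import *
o=ctrl.get_obs();print(o["q"],o["tool_pos"],ctrl.tip_extent)
print(rel((.685,.1308,.2275),-.1545))
im,d=ctrl.get_image("scene");cv2.imwrite("pics/s1.png",cv2.resize(im[90:310,130:340],None,fx=2.7,fy=2.7,interpolation=cv2.INTER_CUBIC))
```

```text
[ 7.53880127e-02  2.08982253e-01  1.41413270e+00 -2.66339966e-04
  1.51832904e+00  2.36233814e-01] [0.68500301 0.12609524 0.32075901] 0.0726
[ 7.800e-03 -1.300e-03  1.554e-01  1.000e-04  1.000e-04 -4.000e-03]
```

View pics/s1.png

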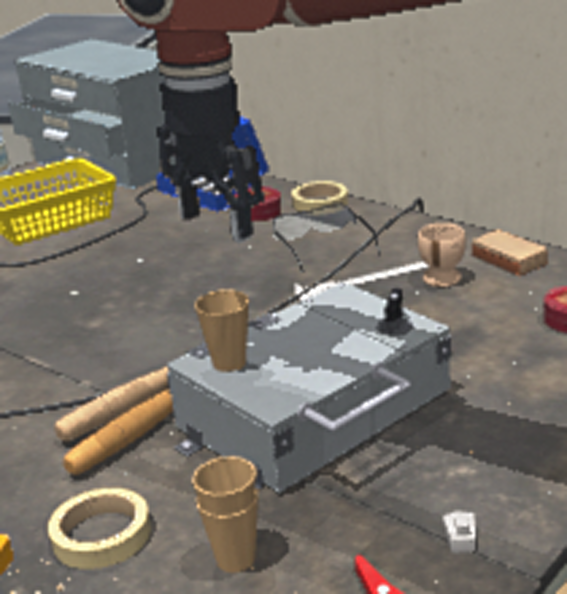

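The gripper is above tumbler C (rim at (222,300) in the crop), with fingertips at (188,215) and (240,235). Lowering.

Call:
apply_moves(rows=[0.0078,-0.0013,0.05,0,0,-0.004,0.0078,-0.0013,0.1,0,0,-0.004,0.0078,-0.0013,0.13,0,0,-0.004,0.0078,-0.0013,0.1554,0,0,-0.004,0.0078,-0.0013,0.1554,0,0,-0.004,0.0078,-0.0013,0.1554,0,0,-0.004])

```text
t: 3.05
tool_pos: [0.6857, 0.1324, 0.2279]
tool_rot: [2.384, 2.045, 0.001]
contact_force: [-0.3, -0.1, 1.2]
opening: 0.0851
grip_force: 0.0
```

Call:
apply_moves(rows=[0,0,0,0,0,0,0,0,0,0,0,0,0,0,0,0,0,0,0,0,0,0,0,0,0,0,0,0,0,0,0,0,0,0,0,0,0,0,0,0,0,0,0,0,0,0,0,0], grip=0.5, grip_force=25)

```text
t: 3.85
tool_pos: [0.6862, 0.1328, 0.2297]
tool_rot: [2.383, 2.045, 0.004]
contact_force: [-1.9, -0.5, 6.3]
opening: 0.0577
grip_force: 26.8
```

Run:
```python
from h import *
o=ctrl.get_obs();print(o,ctrl.tip_extent)
im,d=ctrl.get_image("scene");cv2.imwrite("pics/s2.png",cv2.resize(im[130:310,160:310],None,fx=4,fy=3.3,interpolation=cv2.INTER_CUBIC))
```

```text
{'t': 3.85, 'q': array([8.47363311e-02, 2.71935445e-01, 1.49399899e+00, 1.61010694e-05,
       1.37229010e+00, 2.37065897e-01]), 'dq': array([ 0.00048103,  0.00192782, -0.00042735,  0.00062257, -0.00119937,
       -0.00149806]), 'effort': array([-2.11584158e-01, -4.37460351e+01, -3.30957770e+01, -3.82688432e-02,
       -3.26012000e-01, -1.99090806e-03]), 'tool_pos': array([0.68622072, 0.13275786, 0.22968764]), 'tool_rot': array([2.38254956, 2.0446893 , 0.00430387]), 'contact_force': array([-1.93057649, -0.4521503 ,  6.34976488]), 'wrist_torque': array([-0.03343309,  0.20249553, -0.03192116]), 'grip_force': 26.843261956237257, 'opening': 0.05770773778929847} 0.0726
```

View pics/s2.png

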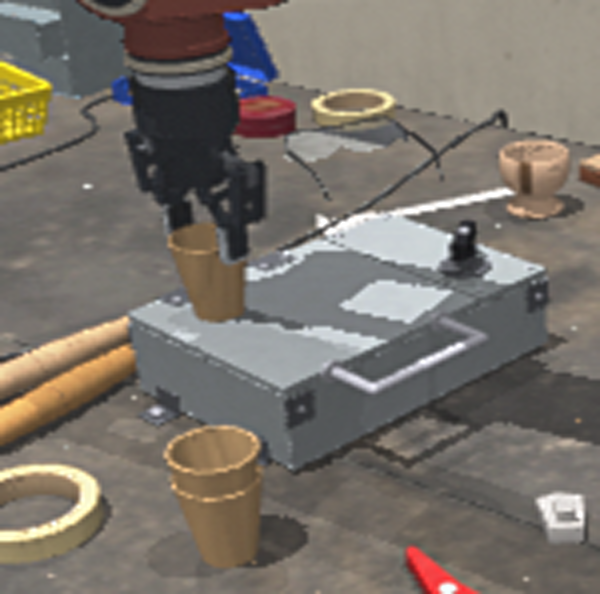

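Tumbler C is held between the pads, which sit about 8 mm below its rim (rim at about (200,235) in the crop). Lifting.

Call:
apply_moves(rows=[0,0,-0.02,0,0,0,0,0,-0.05,0,0,0,0,0,-0.08,0,0,0,0,0,-0.11,0,0,0,0,0,-0.14,0,0,0,0,0,-0.14,0,0,0], grip_force=30)

```text
t: 4.5
tool_pos: [0.6868, 0.1328, 0.3166]
tool_rot: [2.381, 2.043, 0.01]
contact_force: [0.8, -0.3, -1.0]
opening: 0.0578
grip_force: 32.2
```

Run:
```python
from h import *
o=ctrl.get_obs();print(o["opening"],o["grip_force"],o["contact_force"],o["tool_pos"])
print(rel((.5337,.3016,.305),-.1545))
```

```text
0.057847287412552226 32.19856574200094 [ 0.83897755 -0.25276775 -1.01966711] [0.68676216 0.13275442 0.31656761]
[ 0.2394 -0.295   0.0175  0.0047 -0.0011  0.0013]
```

Call:
apply_moves(rows=[0.02,-0.025,0,0,0,0,0.05,-0.062,0,0,0,0,0.085,-0.105,0,0,0,0,0.125,-0.154,0.01,0,0,0,0.165,-0.203,0.01,0,0,0,0.2,-0.246,0.015,0,0,0,0.225,-0.277,0.0175,0,0,0,0.2394,-0.295,0.0175,0.004,0,0,0.2394,-0.295,0.0175,0.004,0,0,0.2394,-0.295,0.0175,0.004,0,0])

```text
t: 5.5
tool_pos: [0.5323, 0.3012, 0.3003]
tool_rot: [-2.381, -2.043, 0.007]
contact_force: [0.2, -0.6, -1.4]
opening: 0.0576
grip_force: 32.3
```

Run:
```python
from h import *
o=ctrl.get_obs();print(o["opening"],o["grip_force"],o["contact_force"],o["tool_pos"])
print(rel((.5337,.3016,.245),-.1545))
im,d=ctrl.get_image("scene");cv2.imwrite("pics/s3.png",cv2.resize(im[150:320,140:290],None,fx=4,fy=3.5,interpolation=cv2.INTER_CUBIC))
```

```text
0.05764040332536616 32.27900010533631 [ 0.16424537 -0.60999452 -1.3820356 ] [0.53230347 0.30121859 0.30031876]
[ 0.001   0.0028  0.0922 -0.0041  0.0004  0.0014]
```

View pics/s3.png

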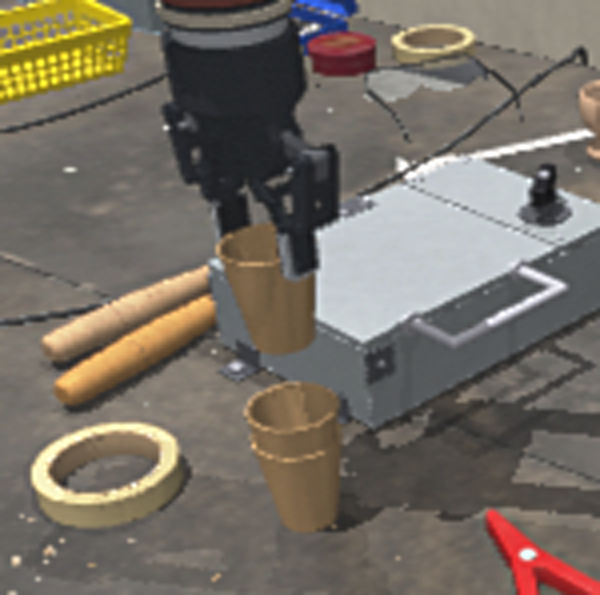

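C's foot is at about (287,343) and the stack rim centre at (294,409) in the crop, so they are aligned within about 3 mm. Lowering in steps while watching the force.

Call:
apply_moves(rows=[0.0015,0.004,0.03,-0.004,0,0,0.0025,0.004,0.06,-0.004,0,0,0.0025,0.004,0.09,-0.004,0,0,0.0025,0.004,0.11,-0.004,0,0,0.0025,0.004,0.125,-0.004,0,0,0.0025,0.004,0.125,-0.004,0,0])

```text
t: 6.15
tool_pos: [0.5342, 0.3019, 0.2241]
tool_rot: [-2.384, -2.044, 0.004]
contact_force: [-0.0, -0.0, 0.0]
opening: 0.0576
grip_force: 32.3
```

Run:
```python
from h import *
o=ctrl.get_obs();print(o["opening"],o["grip_force"],o["contact_force"],o["tool_pos"])
print(rel((.534,.302,.188),-.1545))
```

```text
0.05756429659017617 32.28142820997164 [-0.02574381 -0.03098838  0.01790148] [0.53418073 0.30194371 0.22409229]
[ 0.0001 -0.0002  0.0602 -0.0014  0.0009  0.0008]
```

Call:
apply_moves(rows=[0,0,0.012,0,0,0,0,0,0.024,0,0,0,0,0,0.036,0,0,0,0,0,0.046,0,0,0,0,0,0.046,0,0,0])

```text
t: 6.65
tool_pos: [0.5338, 0.3024, 0.1966]
tool_rot: [-2.384, -2.045, 0.003]
contact_force: [-0.8, 0.5, -0.7]
opening: 0.0572
grip_force: 32.3
```

Call:
apply_moves(rows=[0,0,0.004,0,0,0,0,0,0.008,0,0,0,0,0,0.011,0,0,0,0,0,0.013,0,0,0,0,0,0.013,0,0,0])

```text
t: 7.15
tool_pos: [0.5343, 0.3026, 0.1901]
tool_rot: [-2.384, -2.046, 0.0]
contact_force: [-0.0, 0.2, 0.4]
opening: 0.0573
grip_force: 32.3
```

Call:
apply_moves(rows=[0,0,0.002,0,0,0,0,0,0.002,0,0,0,0,0,0.002,0,0,0,0,0,0.002,0,0,0,0,0,0.002,0,0,0,0,0,0.002,0,0,0], grip=1)

```text
t: 7.75
tool_pos: [0.5344, 0.3026, 0.1891]
tool_rot: [2.384, 2.046, 0.0]
contact_force: [-0.1, 0.2, -0.0]
opening: 0.0854
grip_force: 0.0
```

Call:
apply_moves(rows=[0,0,-0.03,0,0,0,0,0,-0.08,0,0,0,0,0,-0.15,0,0,0,0,0,-0.2,0,0,0,0,0,-0.2,0,0,0])

```text
t: 8.25
tool_pos: [0.5363, 0.3035, 0.3161]
tool_rot: [2.381, 2.044, 0.017]
contact_force: [-1.1, 0.6, 0.6]
opening: 0.0855
grip_force: 0.0
```

Run:
```python
from h import *
o=ctrl.get_obs();print(o["contact_force"],o["tool_pos"])
for n in("top","scene"):
    im,d=ctrl.get_image(n); P=cloud(n,d);cv2.imwrite(f"pics/{n}4.png",im)
    if n=="scene": cv2.imwrite("pics/s4.png",cv2.resize(im[150:320,140:290],None,fx=4,fy=3.5,interpolation=cv2.INTER_CUBIC))
```

```text
[-1.12258867  0.55610467  0.64152218] [0.53634187 0.30352245 0.31607006]
```

View pics/s4.png

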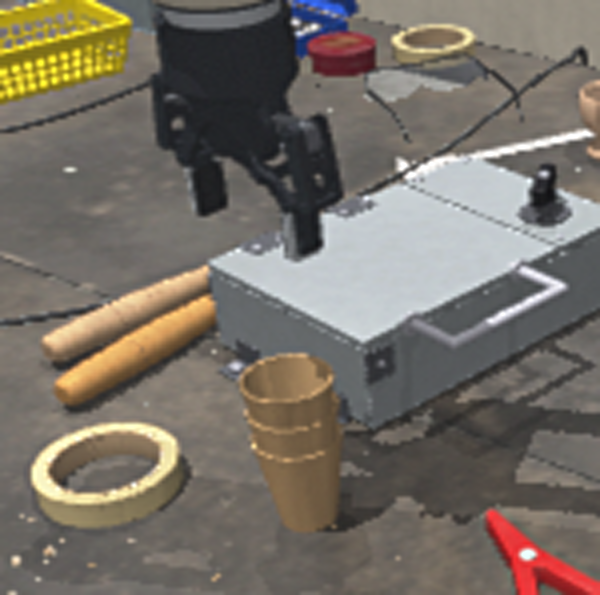

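The three rims are evenly spaced at about y=383/425/450 in the crop, so C is home and upright. Next, the pull bar.

Run:
```python
from h import *
print(rel((.5002,.1078,.26),-.1545))
```

```text
[-0.3299 -0.0075  0.083   0.001  -0.0006  0.0013]
```

Call:
apply_moves(rows=[-0.05,0,0,0,0,0,-0.12,0,0,0,0,0,-0.2,-0.005,0.03,0,0,0,-0.28,-0.0075,0.06,0,0,0,-0.33,-0.0075,0.083,0,0,0,-0.33,-0.0075,0.083,0,0,0,-0.33,-0.0075,0.083,0,0,0], grip=0.45)

```text
t: 9.05
tool_pos: [0.4989, 0.1071, 0.257]
tool_rot: [-2.384, -2.042, 0.004]
contact_force: [-0.2, -0.5, -0.2]
opening: 0.0386
grip_force: 0.0
```

Run:
```python
from h import *
o=ctrl.get_obs();print(o["contact_force"],o["tool_pos"],o["opening"],ctrl.tip_extent)
print(rel((.5002,.1078,.1445),-.1545))
```

```text
[-0.22454527 -0.53895134 -0.22793557] [0.49890842 0.1070932  0.25702878] 0.03863231910648441 0.0726
[ 0.0016  0.0026  0.1875 -0.0024  0.0002  0.0003]
```

Call:
apply_moves(rows=[0.0016,0.0026,0.04,0,0,0,0.0016,0.0026,0.09,-0.0024,0,0,0.0016,0.0026,0.13,-0.0024,0,0,0.0016,0.0026,0.165,-0.0024,0,0,0.0016,0.0026,0.188,-0.0024,0,0,0.0016,0.0026,0.188,-0.0024,0,0])

```text
t: 9.65
tool_pos: [0.5003, 0.1091, 0.1441]
tool_rot: [2.383, 2.047, -0.002]
contact_force: [-0.7, -0.1, -0.5]
opening: 0.0386
grip_force: 0.0
```

Call:
apply_moves(rows=[0.0016,0,0,0,0,0,0.0016,0,0,0,0,0,0,0,0,0,0,0,0,0,0,0,0,0,0,0,0,0,0,0,0,0,0,0,0,0,0,0,0,0,0,0], grip=0, grip_force=25)

```text
t: 10.35
tool_pos: [0.5006, 0.1099, 0.1478]
tool_rot: [-2.383, -2.044, -0.004]
contact_force: [-7.6, 6.1, 4.3]
opening: 0.0089
grip_force: 24.4
```

Run:
```python
from h import *
im,d=ctrl.get_image("scene");cv2.imwrite("pics/s5.png",cv2.resize(im[160:280,190:310],None,fx=5,fy=5,interpolation=cv2.INTER_CUBIC))
o=ctrl.get_obs();print(o)
c=np.array([.633,.04706]);print(c)
```

```text
{'t': 10.4, 'q': array([ 0.06949101, -0.06495039,  2.00406275,  0.00332483,  1.20201158,
        0.22085034]), 'dq': array([ 1.03888029e-03,  6.57019574e-05,  3.19850929e-03,  5.31080623e-04,
       -1.64873487e-03, -5.78590379e-05]), 'effort': array([-3.69330905e+00, -2.89524025e+01, -3.48298538e+01, -1.53960228e+00,
       -2.03425705e+00, -2.87332758e-02]), 'tool_pos': array([0.50054252, 0.10986203, 0.14772867]), 'tool_rot': array([-2.38258937, -2.04425923, -0.00349837]), 'contact_force': array([-7.16141524,  6.35366939,  4.70878428]), 'wrist_torque': array([ 0.95076178,  1.34042093, -0.02408823]), 'grip_force': 24.430284798145294, 'opening': 0.009200658832399226}
[0.633   0.04706]
```

View pics/s5.png

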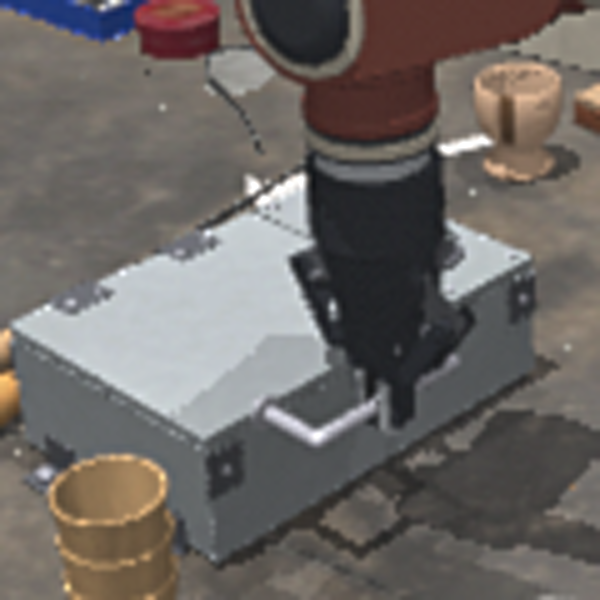

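The fingers hold the middle of the bar (about (390,400) in the crop). Tugging gently.

Call:
apply_moves(rows=[0,0,-0.003,0,0,0,0,0,-0.006,0,0,0,0,0,-0.008,0,0,0,0,0,-0.01,0,0,0,0,0,-0.01,0,0,0,0,0,-0.01,0,0,0])

```text
t: 11.0
tool_pos: [0.5005, 0.1098, 0.1525]
tool_rot: [-2.383, -2.044, -0.005]
contact_force: [-2.9, 6.0, -2.3]
opening: 0.0091
grip_force: 24.4
```

Call:
apply_moves(rows=[0,0,-0.002,0,0,0,0,0,-0.004,0,0,0,0,0,-0.006,0,0,0,0,0,-0.006,0,0,0,0,0,-0.006,0,0,0])

```text
t: 11.5
tool_pos: [0.5005, 0.1098, 0.1561]
tool_rot: [-2.383, -2.045, -0.005]
contact_force: [-3.4, 5.5, -2.0]
opening: 0.0088
grip_force: 24.4
```

Call:
apply_moves(rows=[0,0,-0.003,0,0,0,0,0,-0.006,0,0,0,0,0,-0.01,0,0,0,0,0,-0.01,0,0,0,0,0,-0.01,0,0,0])

```text
t: 12.0
tool_pos: [0.5008, 0.1098, 0.1624]
tool_rot: [-2.383, -2.045, -0.006]
contact_force: [-3.7, 6.2, -3.1]
opening: 0.0088
grip_force: 24.5
```

Run:
```python
from h import *
im,d=ctrl.get_image("scene");cv2.imwrite("pics/s6.png",cv2.resize(im[160:280,190:310],None,fx=5,fy=5,interpolation=cv2.INTER_CUBIC))
o=ctrl.get_obs();print(o["contact_force"],o["wrist_torque"],o["tool_pos"])
```

```text
[-2.97273696  5.97933164 -2.15415025] [0.91414912 0.56305829 0.00712497] [0.5007823  0.10976706 0.16236049]
```

View pics/s6.png

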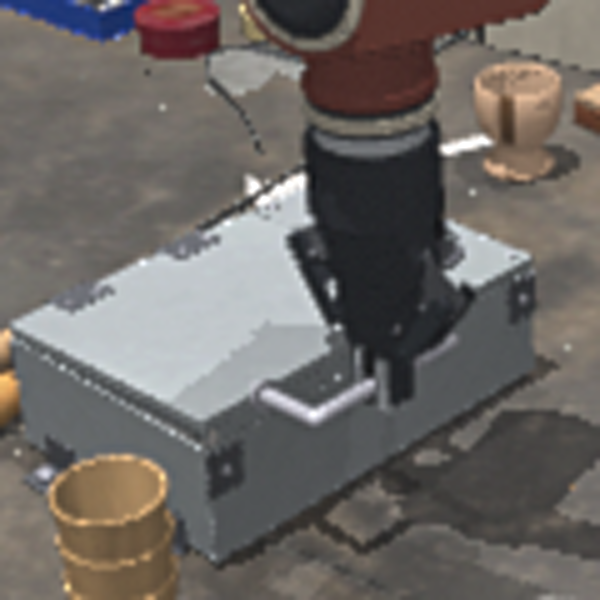

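The lid comes up freely: its front corner rose from y≈440 to 415 in the crop, with only about its weight on the wrist. The catch has already let go, so I'm leaving the T-handle alone and raising along the arc.

Call:
apply_moves(rows=[0.0015,0.0015,-0.017,0,0,0,0,0.0038,-0.035,0,0,0,0,0.0075,-0.055,0,0,0,0,0.0117,-0.074,0,0,0,0,0.017,-0.093,0,0,0,0,0.0235,-0.112,0,0,0,0,0.031,-0.13,0,0,0,0,0.0388,-0.1485,0,0,0,0,0.048,-0.166,0,0,0,0,0.058,-0.1835,0,0,0,0,0.058,-0.1835,0,0,0], grip_force=40)

```text
t: 13.15
tool_pos: [0.5355, 0.1043, 0.2758]
tool_rot: [2.384, 2.046, 0.007]
contact_force: [-6.8, 5.8, 1.4]
opening: 0.0085
grip_force: 39.1
```

Call:
apply_moves(rows=[0,0.011,-0.0165,0,0,0,0,0.0223,-0.0327,0,0,0,0,0.035,-0.048,0,0,0,0,0.048,-0.0632,0,0,0,0,0.062,-0.077,0,0,0,0,0.0765,-0.0908,0,0,0,0,0.092,-0.103,0,0,0,0,0.1077,-0.1155,0,0,0,0,0.1077,-0.1155,0,0,0,0,0.1077,-0.1155,0,0,0,0,0.1077,-0.1155,0,0,0])

```text
t: 14.25
tool_pos: [0.5987, 0.0945, 0.346]
tool_rot: [2.382, 2.046, 0.008]
contact_force: [-7.2, 4.8, 6.4]
opening: 0.0082
grip_force: 40.1
```

Run:
```python
from h import *
o=ctrl.get_obs();print(o["contact_force"],o["wrist_torque"],o["tool_pos"],np.abs(o["dq"]).max())
im,d=ctrl.get_image("scene");cv2.imwrite("pics/s7.png",cv2.resize(im[110:310,130:340],None,fx=2.9,fy=2.9,interpolation=cv2.INTER_CUBIC))
```

```text
[-7.23118523  4.77303121  6.36941027] [ 0.79496143  1.2494857  -0.02307287] [0.59865404 0.09452719 0.34604885] 0.0034174687264048485
```

View pics/s7.png

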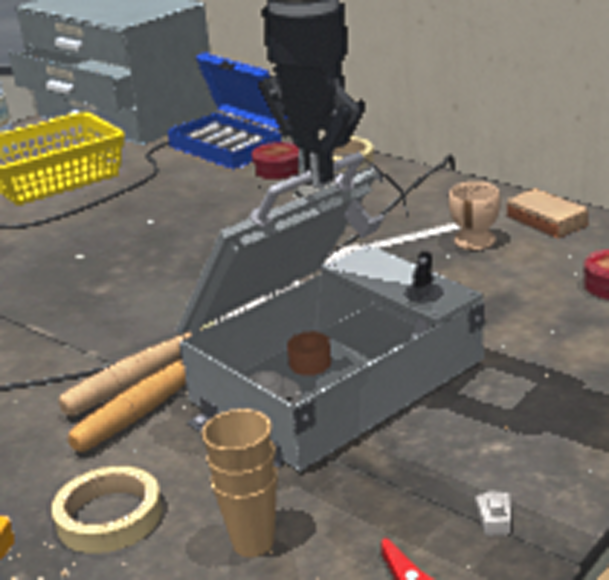

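The lid stands about 0.95 rad open with the fingers on the bar at about (315,170). The stack at (245,480) is upright and the arm is still. Handing in.

```bash
python3 -c "
from station import ctrl
print(ctrl.finish_job())"
```

```text
the job is handed in; nothing more can be done
None
```

The third tumbler is nested in the other two, a tug showed the lid was free so I left the T-handle alone, and the lid is held by its pull bar about 0.95 rad (54°) open; I handed the job in, but it returned no verdict.

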